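# Clear the weight and tip open the cover tub

## Robot

A 6-joint arm with a two-finger parallel gripper is mounted at the origin on the work surface. World frame = base frame: x ahead of the robot, y to its left, z up, the work surface at z = 0. Lengths are in mm, angles in rad, forces in N, time in s.
With the tool pointing down it reaches from about 275 to 850 mm from the base axis. Payload 19 kg.
Tool frame: the origin (TCP) lies at the very end of the fingers, on their centre line; the grasp point (between the pads) lies bot.hold_point_z behind it (bot.hold_point_z is the distance from the TCP to the grasp point, in mm); x points along the fingers, y is the direction in which the jaws open and shut, and the axes are right-handed (so a half turn about x gives the same grasp; the last joint's range is limited). The gripper opens to 85 mm and grips with 20 to 120 N. Pads are 22 mm wide; open, the fingers measure 114 mm over their backs; the gripper's body (76 mm by 85 mm) begins 54 mm behind the grasp point. The pads swing forward as they close: fully open they stand 13 mm farther back than shut.
Start: joints at [-1.453, 0.15, 1.437, -0, 1.554, -0.134], TCP at [143.235, -556.843, 231.267] pointing down, gripper open.
Joint ranges: [-2.8, 2.8], [-0.68, 2.1], [0.12, 2.68], [-1.39, 4.53], [0.16, 2.79], [-2.81, 2.81]. Speed limits (rad/s): [1.89, 1.89, 2.22, 3.01, 3.01, 3.01].

## Interface

Orientations are given as a unit quaternion [x, y, z, w].
In Python, from station import bot gives the robot as it stands. The module is installed in compiled form; this text tells all that it offers.
- The arm moves only by the tool servo_tool, never from a script. Its argument "deltas" is a list of rows, each an object with "grip": the opening, from 0 (shut) to 1 (fully open); "xyz": the shift along the tool's x, y, z in mm, a list of three; "dr": the turn, a rotation vector about the tool's x, y, z in rad, a list of three. In form: [{"grip": grip, "xyz": [dx, dy, dz], "dr": [ax, ay, az]}, ...]. A call has 1 to 8 rows; each row shifts and turns the commanded pose from where the row before left it, along the tool's axes as they then stand; what a row does not reach is not made up. A row lasts 1/10 s, in which the tool goes at most 50 mm and 8.59 degrees, less where a joint would pass 70% of its speed; a pose out of reach is approached as far as the arm can. A call with a gripper value outside its range is refused whole. The fingers move at their own pace and stop on an object; "force" is the grip in N (left out, the last holds). Time passes only in rows, so rows that do not move let the fingers close. It gives the time, the measured TCP pose, the force and the opening at its end, in the units of the state.
- bot.observe(): the state, without advancing time (a new reading comes with each control period).
- bot.capture(name): name is "scene" or "top" or "wrist"; returns the picture (420x560x3 uint8, red, green, blue); there is no depth.
- bot.calibration(name): a dict with "vfov" (degrees; the focal length in pixels is half the picture's height over the tangent of half this angle, whatever the lens; pixels are square), "cx", "cy" (the principal point, pixels), "T" (4x4, takes a point from camera to world coordinates); the wrist camera has in their place "mount" (4x4, takes a point from camera to tool coordinates, whose origin is the TCP and whose axes are the tool frame's). Camera axes: x right, y down, z forward; pixel columns grow to the right and rows downward; lengths in mm; the calibration is good to about 2 mm. A picture is of the moment at which its call begins: read the wrist's pose just before it. calibration takes no time and is no camera call.
- bot.job_done(): hands the job in, once; it reports no verdict.
Trained networks look in the newest picture that a camera, given by its name, has taken for a name from the list of things; names that differ only in an ending like _2 or _b are one class to them, and where a whole thing is asked for, a point or a joint stands for the part that bears it (a point fixed in the world has none). Each returns a list of dicts, best first, with "confidence" (0 to 1); they miss things now and then, are a little off and sometimes report something else, mostly with a low value. They report only what shows in the picture. A call takes as long as a camera call. They do not tell look-alikes from the thing itself.
- bot.recognise(camera, target): "pixel" ([column, row] in pixels, amid what is visible of it).
- bot.trace(camera, target): "pixels" (420x560 bool, what is visible of it) and "pixel" ([column, row] in pixels, amid what is visible of it).
The state is a dict: "t": time; "joint_pos": joint angles; "dq": joint speeds; "joint_efforts": joint torques, N m; "eef_pos": TCP position; "ee_rot": TCP orientation; "wrist_force": force on the tool from outside, world axes, zero at the start; "moment": the same for the moment, N m; "opening": finger opening in mm.
Only numpy, scipy, OpenCV 4.12 (cv2) and the standard library are available. Lean on these libraries where they do the work, as an engineer would, in place of code of your own. Each camera call takes 0.05 s, during which the arm holds its last target.

## Task

The tub of finished covers has to be opened for inspection. First slide the round metal weight off its lid and park it flat in the middle of the steel stand beside the tub, while the lid stays shut; then tip the loose lid up by its overhanging edge until it leans back by itself against the wire rest, its rear edge still standing on the tub's rear ledge. Leave the other things on the bench where they are, and do not drop or tip over the weight.

Things in the scene. Friction and masses are not known exactly. Their poses are not given: they have to be found in the camera images.
- tub: Fixed grey plastic tub of black round covers, 126 (x) by 134 (y) mm. Origin: centre of its underside on the bench. Its x axis points to its rear (roughly the robot's left), so its front is on the robot's right. Front wall's outer face at x=-60 mm; rim under the lid 70 mm high; side guides beside the lid, |y| 62 to 67 mm, 75 mm high.
- tub_ledge (a point): Middle of the tub's rear ledge, on its top face 70 mm above the bench. The ledge is 20 mm deep (tub x=40 to 60 mm); right behind it is a rear stop 6 mm thick that rises 8 mm above it, flush with the shut lid's top. The lid tips about its rear edge on this ledge.
- rest_bar (a point): Middle (on the axis) of the level crossbar of the wire rest, 8 mm steel rod, 100 mm long, fixed to the tub behind the rear stop on two uprights at tub x=94, y=+-50 mm; 191 mm above the bench. The open lid leans on it about 15 degrees past upright.
- lid: Loose flat black plastic lid, 138 (x) by 120 (y) by 8 mm, about 0.18 kg, no handle. Origin: centre of its underside; its z axis points out of its top face. It lies on the tub's rim between the side guides (2 mm play) with its rear edge on the rear ledge, 2 mm from the stop; its front edge overhangs the tub's front wall by 20 mm, with free space below down to the bench.
- lid_front (a point): Middle of the lid's front (overhanging) edge face, half-way through its thickness.
- lid_rear (a point): Middle of the lid's rear edge face, half-way through its thickness; the lid tips about this edge.
- weight: Loose plain aluminium disc, 96 mm diameter, 26 mm high, about 0.55 kg, lying on the lid (underside 78 mm above the bench). Too wide to grasp. Origin: centre of its underside.
- stand: Fixed steel stand, a flat plate 116 by 116 mm on four legs, top 76 mm above the bench, beside the tub on the side near the robot or on the side away from it, 5 mm from the tub's side guide. Origin: centre of its footprint on the bench.
- tote: Fixed open white plastic box with rejected covers, 116 by 116 mm, 60 mm high, on the other side of the tub. Not for the weight. Origin: centre of its underside.
- cleaner: Loose white plastic bottle, 56 mm diameter, 150 mm high, to the far left. Leave alone. Origin: centre of its underside.
- loupe: Loose black and clear stand magnifier, 60 mm diameter, 56 mm high, to the far right. Leave alone. Origin: centre of its underside.
- cover: Loose black plastic round cover, 100 mm diameter, 8 mm high, lying on the bench to the left of the tub. Leave alone. Origin: centre of its underside.
Mind the look-alikes: they are no part of the job. What is shaped like the lid but purple or turquoise is not meant.

How it is judged:
By the outcome, as a careful person would: the job done as asked, in the order asked, and still so for the second after the job is handed in, with the robot touching nothing.
It also fails if it takes over 64 s, if anything falls off the work surface, if the arm or the gripper's body presses on something with over 40 N, if the wrist force passes 120 N, or if a joint passes its speed limit or range.

## Working session

There is one attempt and no reset: what is moved stays moved. The work goes in short steps, Python scripts to look and compute and a tool call to move; the robot and the scene stay as the last step left them, time stands still between calls to the robot, and variables do not carry over. Pictures are saved under pics/ and viewed, and the job is handed in when it is done.

Besides the shell and the picture viewer there is one more tool, called as name(argument=value, ...), one argument or row to a line, values as JSON. servo_tool: Moves the arm, as the interface text tells. Its arguments: {"type":"object","properties":{"deltas":{"type":"array"},"force":{"type":"number"}},"required":["deltas"]}

```bash
mkdir -p pics; ls
cat > h.py <<'E'
import numpy as np, cv2
from scipy.spatial.transform import Rotation as R
from station import bot
def cap(n,f):
    im=bot.capture(n); cv2.imwrite('pics/'+f,im[:,:,::-1]); return im
def K(n):
    c=bot.calibration(n); f=210/np.tan(np.radians(c['vfov'])/2); return c,f
def TW(s=None):
    s=s or bot.observe(); T=np.eye(4); T[:3,:3]=R.from_quat(s['ee_rot']).as_matrix(); T[:3,3]=s['eef_pos']; return T
def camT(n):
    c,f=K(n); return (np.array(c['T']) if 'T' in c else TW()@np.array(c['mount'])),c,f
def ray(n,px):
    T,c,f=camT(n); d=T[:3,:3]@np.array([(px[0]-c['cx'])/f,(px[1]-c['cy'])/f,1]); return T[:3,3],d
def atz(n,px,z):
    o,d=ray(n,px); return o+d*(z-o[2])/d[2]
def proj(n,p):
    T,c,f=camT(n); q=T[:3,:3].T@(np.array(p)-T[:3,3]); return np.array([c['cx']+f*q[0]/q[2],c['cy']+f*q[1]/q[2]])
E
python3 - <<'E'
from h import *
print(bot.observe(), bot.hold_point_z)
for n in('scene','top','wrist'):
    cap(n,n+'1.png'); print(n,bot.calibration(n))
for t in ['lid','weight','stand','tote','tub','lid_front','lid_rear','rest_bar','tub_ledge']:
    r=bot.recognise('top',t); print(t,[(x['pixel'],x['confidence']) for x in r])
E
```

```text
pics
{'t': 0.0, 'joint_pos': array([-1.45297756e+00,  1.50961480e-01,  1.43800698e+00, -3.13918291e-06,
        1.55379918e+00, -1.34013354e-01]), 'dq': array([ 2.05969813e-04, -1.61377476e-03,  2.12929101e-04, -3.23337375e-05,
        1.78213662e-03,  1.95323368e-03]), 'joint_efforts': array([-4.67954997e-04, -7.13040733e+01, -5.70864236e+01, -3.21332427e-04,
        8.99384846e-03, -5.42994394e-05]), 'eef_pos': array([ 143.22169371, -556.62970779,  230.70139951]), 'ee_rot': array([ 0.70151078,  0.08921643, -0.70150627,  0.0883856 ]), 'wrist_force': array([-0.122042  , -0.46592243, -0.08859747]), 'moment': array([-0.01130109, -0.01680764,  0.0041492 ]), 'opening': 85.09461323116595} 18.700000000000003
scene {'vfov': 43.2628908899251, 'cx': 273.9944337705024, 'cy': 193.54060201007633, 'T': array([[ 4.55358332e-01,  7.60307828e-01, -4.63228665e-01,
         1.14900541e+03],
       [ 8.90284287e-01, -3.85039866e-01,  2.43183448e-01,
        -3.04163095e+02],
       [ 6.53277595e-03, -5.23140811e-01, -8.52221224e-01,
         1.23636370e+03],
       [ 0.00000000e+00,  0.00000000e+00,  0
[... 780 characters left out ...]
92290406e-01,
        -7.53743871e+01],
       [ 0.00000000e+00,  0.00000000e+00,  0.00000000e+00,
         1.00000000e+00]])}
lid [([249.4, 270.3], 0.67), ([253.7, 155.0], 0.6), ([321.3, 225.6], 0.58), ([366.7, 209.1], 0.57)]
weight [([309.1, 211.5], 0.6)]
stand [([302.9, 254.7], 0.61)]
tote [([314.5, 182.7], 0.77)]
tub [([290.9, 221.5], 0.62)]
lid_front [([323.5, 220.4], 0.85), ([247.2, 273.7], 0.79), ([367.9, 210.5], 0.73), ([254.5, 153.9], 0.66), ([290.7, 219.4], 0.32)]
lid_rear [([362.7, 207.7], 0.94), ([321.2, 223.0], 0.8), ([247.3, 268.5], 0.74), ([256.7, 154.7], 0.67), ([302.2, 255.6], 0.21)]
rest_bar [([288.5, 226.4], 0.79), ([407.3, 241.8], 0.29)]
tub_ledge [([289.2, 225.2], 0.57)]
```

View pics/scene1.png

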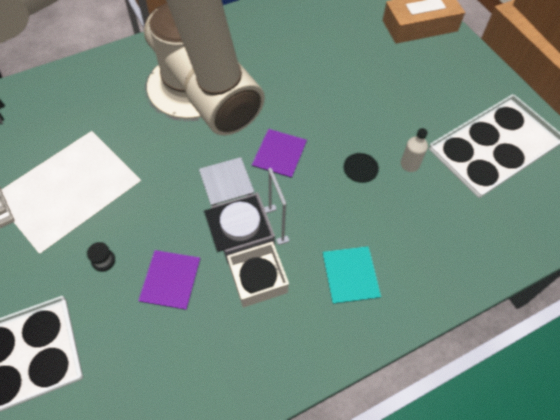

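```bash
python3 -c "
import cv2;i=cv2.imread('pics/top1.png');cv2.imwrite('pics/top1c.png',cv2.resize(i[130:300,190:420],None,fx=3.4,fy=3.4,interpolation=cv2.INTER_CUBIC))"
```

```text
(no output)
```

View pics/top1c.png

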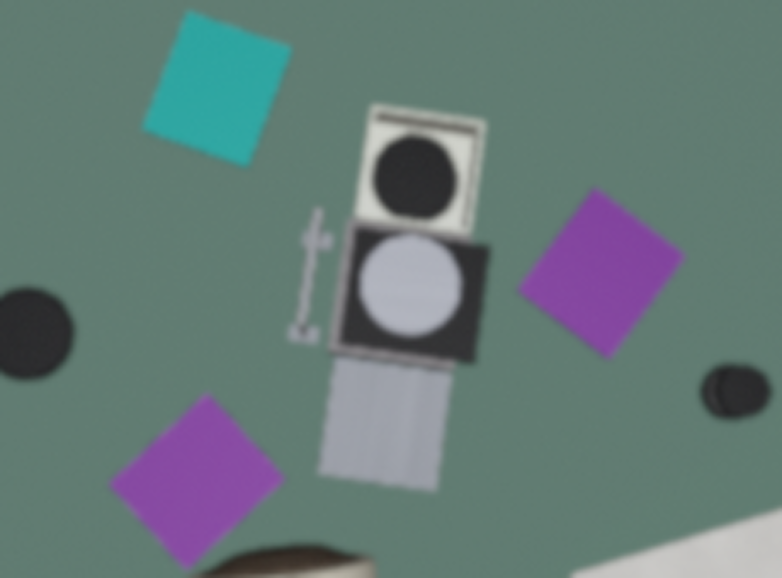

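View pics/wrist1.png

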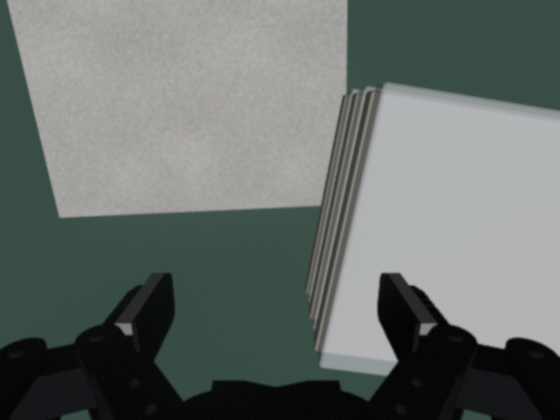

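```bash
cat > fit.py <<'E'
from h import *
# crop px -> full
f=lambda u,v:(190+(u+.5)/3.4-.5,130+(v+.5)/3.4-.5)
P={}
print('w',atz('top',f(411,284),104))
fr=[atz('top',f(490,247),78)[:2],atz('top',f(475,362),78)[:2]]
st=[atz('top',f(*p),76)[:2] for p in [(335,358),(453,370),(437,491),(318,473)]]
print(fr,np.mean(st,0))
d=fr[1]-fr[0]; print(np.linalg.norm(d)); yt=d/np.linalg.norm(d); xt=np.array([yt[1],-yt[0]]); print('yt',yt,'xt',xt,np.degrees(np.arctan2(xt[1],xt[0])))
s=np.array(st);print('stand sides',s[1]-s[0],s[2]-s[3],s[3]-s[0],s[2]-s[1])
print('tub from lid front',np.mean(fr,0)+80*xt,'from stand',np.mean(st,0)-130*yt)
print(bot.observe()['eef_pos'],TW()[:3,:3])
E
python3 fit.py
```

```text
w [558.2356077  -90.75375887 104.        ]
[array([ 598.90581178, -171.51259893]), array([ 483.98483236, -156.25156868])] [423.37988062 -68.30773331]
115.929851870677
yt [-0.99129756  0.13164021] xt [0.13164021 0.99129756] 82.43561582855894
stand sides [ -10.71631001 -116.98402995] [ -16.40842556 -116.91054513] [-112.98981306   15.70206912] [-118.68192861   15.77555394]
tub from lid front [551.97653902 -84.57827892] from stand [552.24856356 -85.42096084]
[ 143.22477382 -556.83894288  231.28473411] [[-3.93032020e-05  2.49115199e-01 -9.68473859e-01]
 [ 8.05555439e-05 -9.68473856e-01 -2.49115201e-01]
 [-9.99999996e-01 -8.78069636e-05  1.79965133e-05]]
```

servo_tool(
  deltas=[
    {"grip": 1,"xyz": [-5,-24,-39],"dr": [0,0,0]},
    {"grip": 1,"xyz": [-5,-24,-39],"dr": [0,0,0]},
    {"grip": 1,"xyz": [-5,-24,-39],"dr": [0,0,0]},
    {"grip": 1,"xyz": [-5,-24,-39],"dr": [0,0,0]},
    {"grip": 1,"xyz": [-5,-24,-39],"dr": [0,0,0]},
    {"grip": 1,"xyz": [-5,-24,-39],"dr": [0,0,0]},
    {"grip": 1,"xyz": [-5,-24,-39],"dr": [0,0,0]},
    {"grip": 1,"xyz": [-5,-24,-39],"dr": [0,0,0]},
  ],
)

```text
t: 1.4
eef_pos: [398.5, -291.6, 271.7]
ee_rot: [0.702, 0.089, -0.701, 0.089]
wrist_force: [-0.0, -1.6, -0.3]
opening: 85.6
```

servo_tool(
  deltas=[
    {"grip": 1,"xyz": [-5,-24,-39],"dr": [0,0,0]},
    {"grip": 1,"xyz": [-5,-24,-39],"dr": [0,0,0]},
    {"grip": 1,"xyz": [-5,-24,-39],"dr": [0,0,0]},
    {"grip": 1,"xyz": [-5,-24,-39],"dr": [0,0,0]},
    {"grip": 0.6,"xyz": [-5,-24,-39],"dr": [0,0,0]},
    {"grip": 0.6,"xyz": [-5,-24,-39],"dr": [0.134,0,0]},
    {"grip": 0.6,"xyz": [0,0,0],"dr": [0.13,0,0]},
    {"grip": 0.6,"xyz": [0,0,0],"dr": [0.12,0,0]},
  ],
)

```text
t: 2.2
eef_pos: [589.0, -94.1, 300.9]
ee_rot: [-0.705, 0.048, 0.706, 0.048]
wrist_force: [-1.3, -0.6, 0.2]
opening: 51.5
```

Run:
```python
from h import *
s=bot.observe();print(s['t'],s['eef_pos'],TW()[:3,:3].round(3),s['opening'],s['joint_pos'].round(3))
cap('wrist','wrist2.png')
for t in ['weight','stand','lid','lid_front']:
    print(t,[(x['pixel'],x['confidence']) for x in bot.recognise('wrist',t)])
```

```text
2.2 [589.04993526 -94.10934204 300.91611963] [[-0.001 -0.135 -0.991]
 [ 0.    -0.991  0.135]
 [-1.    -0.     0.001]] 51.515813673007145 [-0.288  0.184  1.26   0.     1.698  1.418]
weight [([276.0, 212.5], 0.65)]
stand [([274.4, 313.5], 0.55)]
lid [([135.6, 308.5], 0.72), ([78.2, 43.5], 0.66), ([433.6, 147.2], 0.6), ([317.9, 201.1], 0.58)]
lid_front [([316.7, 198.3], 0.87), ([135.3, 306.5], 0.81), ([76.8, 43.9], 0.78), ([437.3, 150.3], 0.75)]
```

View pics/wrist2.png

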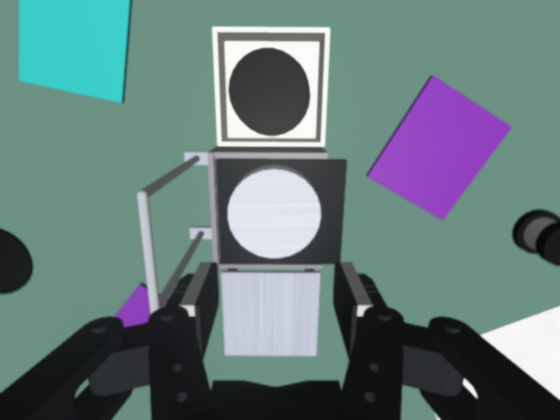

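Run:
```python
from h import *
w=atz('wrist',(274.5,212.5),104)[:2]
fr=[atz('wrist',p,78)[:2] for p in [(346.5,160),(343,266)]]
st=[atz('wrist',p,76)[:2] for p in [(221.5,272),(320.5,270),(317.5,356.5),(224,356.5)]]
d=fr[1]-fr[0];print(np.linalg.norm(d)); yt=d/np.linalg.norm(d); xt=np.array([yt[1],-yt[0]])
print('w',w,'yt',yt,'tub lid',np.mean(fr,0)+80*xt,'stand',np.mean(st,0),'tub st',np.mean(st,0)-130*yt)
s=np.array(st);print(s[1]-s[0],s[2]-s[3],s[3]-s[0],s[2]-s[1])
b=[atz('wrist',p,191)[:2] for p in [(144,193)]];print('bar far end',b)
c=np.array([552,-85]);yt=np.array([-.991,.134]);xt=np.array([.134,.991])
for q in (w,np.mean(st,0),b[0]):print('tub coords',(q-c)@xt,(q-c)@yt)
print(atz('wrist',(346.5,160),78),atz('wrist',(343,266),78))
```

```text
121.67928356426833
w [559.26211654 -89.87900863] yt [-0.99480735  0.10177591] tub lid [546.25597473 -85.01765144] stand [422.10335163 -67.51218019] tub st [551.42830718 -80.74304828]
[ -12.12923483 -114.10501844] [ -15.02357856 -116.66058746] [-116.12605642   17.17043818] [-119.02040015   14.61486917]
bar far end [array([6.13237751e+02, 4.62579881e-01])]
tub coords -3.8619739315984347 -7.850544650741311
tub coords -0.07572145140710279 131.07094639090369
tub coords 92.89927523063986 -49.23462505604714
[ 598.6376249  -170.79424928   78.        ] [ 477.59017922 -158.41022967   78.        ]
```

servo_tool(
  deltas=[
    {"grip": 0.6,"xyz": [0,0,-40],"dr": [0,0,0]},
    {"grip": 0.6,"xyz": [40,0,0],"dr": [0,0,0]},
    {"grip": 0.6,"xyz": [40,0,0],"dr": [0,0,0]},
    {"grip": 0.6,"xyz": [40,0,0],"dr": [0,0,0]},
    {"grip": 0.6,"xyz": [40,0,0],"dr": [0,0,0]},
    {"grip": 0.6,"xyz": [35,0,0],"dr": [0,0,0]},
    {"grip": 0.6,"xyz": [17,0,0],"dr": [0,0,0]},
    {"grip": 0.6,"xyz": [4,0,0],"dr": [0,0,0]},
  ],
)

```text
t: 3.25
eef_pos: [626.8, -100.7, 83.1]
ee_rot: [-0.704, 0.046, 0.707, 0.046]
wrist_force: [-0.3, -0.4, -0.4]
opening: 51.3
```

Run:
```python
from h import *
s=bot.observe();print(s['t'],s['eef_pos'],s['opening'],s['wrist_force'])
cap('wrist','wrist3.png')
print(proj('wrist',[559,-90,104]))
```

```text
3.25 [ 626.83566829 -100.71910681   83.07187948] 51.30982301273184 [-0.31367023 -0.40235101 -0.37432347]
[273.36607974 437.3645348 ]
```

View pics/wrist3.png

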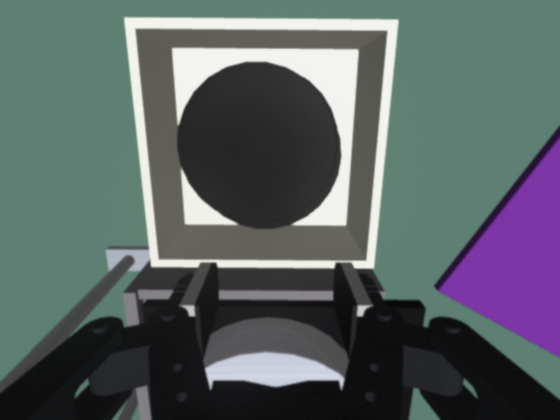

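servo_tool(
  deltas=[
    {"grip": 0.6,"xyz": [0,-1,8],"dr": [0,0,0]},
    {"grip": 0.6,"xyz": [0,0,5],"dr": [0,0,0]},
    {"grip": 0.6,"xyz": [0,0,5],"dr": [0,0,0]},
    {"grip": 0.6,"xyz": [0,0,8],"dr": [0,0,0]},
    {"grip": 0.6,"xyz": [0,0,10],"dr": [0,0,0]},
    {"grip": 0.6,"xyz": [0,0,10],"dr": [0,0,0]},
    {"grip": 0.6,"xyz": [0,0,8],"dr": [0,0,0]},
    {"grip": 0.6,"xyz": [0,0,4],"dr": [0,0,0]},
  ],
)

```text
t: 4.1
eef_pos: [569.9, -92.0, 85.7]
ee_rot: [0.706, -0.047, -0.705, -0.047]
wrist_force: [5.4, -0.5, 4.1]
opening: 51.1
```

Run:
```python
from h import *
s=bot.observe();print(s['t'],s['eef_pos'],s['opening'],s['wrist_force'],TW()[:3,:3].round(3))
cap('wrist','wrist4.png')
i=cap('top','top4.png');cv2.imwrite('pics/top4c.png',cv2.resize(i[130:300,190:420,::-1],None,fx=3.4,fy=3.4,interpolation=cv2.INTER_CUBIC))
i=cap('scene','scene4.png');cv2.imwrite('pics/scene4c.png',cv2.resize(i[100:320,140:360,::-1],None,fx=2.7,fy=2.7,interpolation=cv2.INTER_CUBIC))
```

```text
4.1 [569.93994327 -91.97213729  85.66934087] 51.122041231090755 [ 5.42554507 -0.51231013  4.05649057] [[ 0.001 -0.132 -0.991]
 [-0.    -0.991  0.132]
 [-1.    -0.    -0.001]]
```

View pics/wrist4.png

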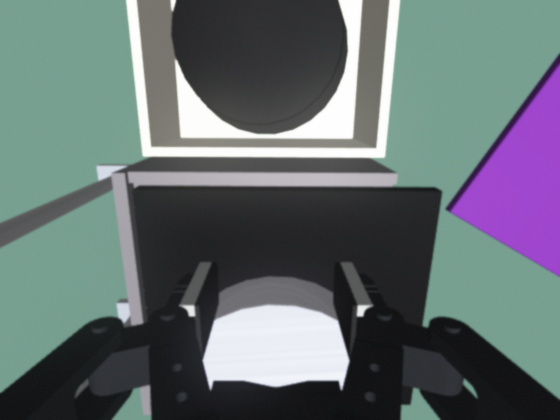

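View pics/scene4c.png

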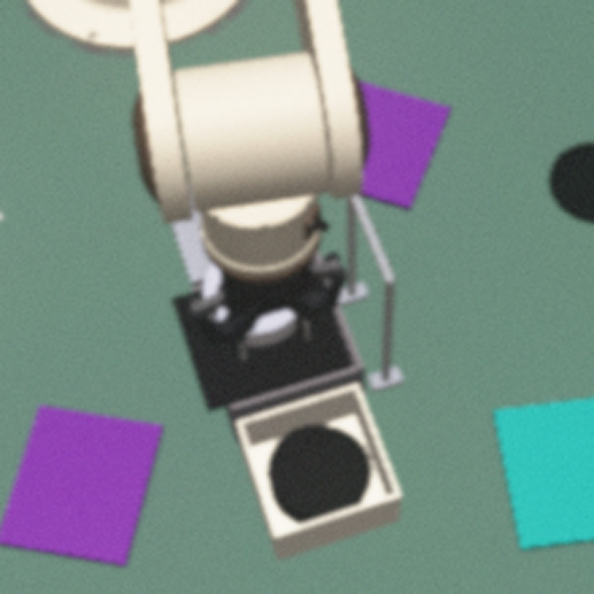

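servo_tool(
  deltas=[
    {"grip": 0.6,"xyz": [0,0,0],"dr": [0,0,0]},
    {"grip": 0.6,"xyz": [0,0,0],"dr": [0,0,0]},
  ],
)

```text
t: 4.45
eef_pos: [570.5, -92.0, 84.9]
ee_rot: [-0.705, 0.047, 0.706, 0.047]
wrist_force: [0.7, -0.0, 0.5]
opening: 51.2
```

Run:
```python
from h import *
s=bot.observe();print(s['t'],s['eef_pos'],s['opening'],s['wrist_force'],s['moment'])
i=cv2.imread('pics/wrist4.png');cv2.imwrite('pics/w4c.png',cv2.resize(i[240:410,180:380],None,fx=4,fy=3.5,interpolation=cv2.INTER_CUBIC))
```

```text
4.45 [570.47014428 -91.98869285  84.87733144] 51.200760797662845 [ 6.84583907e-01 -1.94062590e-04  4.93230170e-01] [ 0.06064277  0.01835171 -0.03198044]
```

View pics/w4c.png

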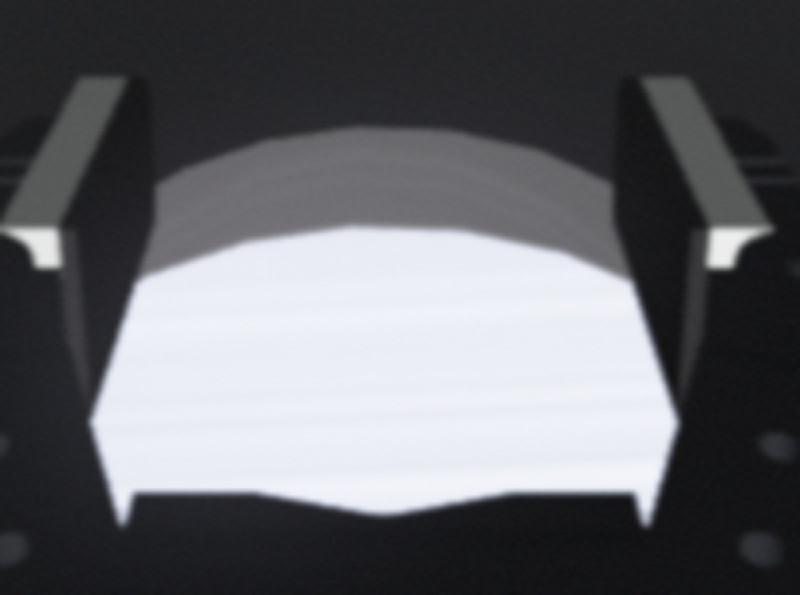

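Run:
```python
from h import *
yt=np.array([-.991,.132])
for p,z in (((274.6,304.6),104),((274,275.8),78)):
    b=atz('wrist',p,z)[:2]; c=b+48*yt; print(b,c,(c-TW()[:2,3])@yt, np.array([422.4,-68])-c, 'tub y',(c-[552,-85])@yt)
```

```text
[569.62301692 -90.62258568] [522.05501692 -84.28658568] 48.996069359293635 [-99.65501692  16.28658568] tub y 29.76964892384944
[568.87497169 -90.15662669] [521.30697169 -83.82062669] 49.79888876292848 [-98.90697169  15.82062669] tub y 30.57246832748428
```

servo_tool(
  deltas=[
    {"grip": 0.6,"xyz": [0,0,4],"dr": [0,0,0]},
    {"grip": 0.6,"xyz": [0,-0.3,8],"dr": [0,0,0]},
    {"grip": 0.6,"xyz": [0,-0.3,8],"dr": [0,0,0]},
    {"grip": 0.6,"xyz": [0,-0.3,8],"dr": [0,0,0]},
    {"grip": 0.6,"xyz": [0,-0.3,8],"dr": [0,0,0]},
    {"grip": 0.6,"xyz": [0.5,-0.3,8],"dr": [0,0,0]},
    {"grip": 0.6,"xyz": [0.5,-0.3,8],"dr": [0,0,0]},
    {"grip": 0.6,"xyz": [0,0,4],"dr": [0,0,0]},
  ],
)

```text
t: 5.25
eef_pos: [514.7, -82.7, 84.5]
ee_rot: [0.706, -0.047, -0.705, -0.047]
wrist_force: [3.4, -0.9, 2.3]
opening: 51.2
```

Run:
```python
from h import *
s=bot.observe();print(s['t'],s['eef_pos'],s['opening'],s['wrist_force'],TW()[:3,:3].round(3))
cap('wrist','wrist5.png')
```

```text
5.25 [514.65045882 -82.70853721  84.48247381] 51.22918991603493 [ 3.4030418  -0.85072093  2.31937516] [[ 0.    -0.132 -0.991]
 [ 0.    -0.991  0.132]
 [-1.    -0.    -0.   ]]
```

View pics/wrist5.png

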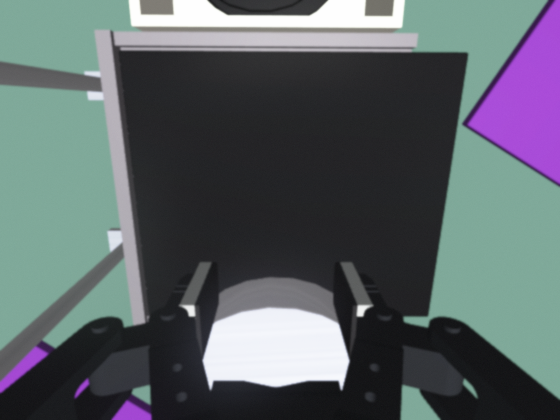

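servo_tool(
  deltas=[
    {"grip": 0.6,"xyz": [0,-0.3,6],"dr": [0,0,0]},
    {"grip": 0.6,"xyz": [0.4,-0.3,7],"dr": [0,0,0]},
    {"grip": 0.6,"xyz": [0.4,-0.3,7],"dr": [0,0,0]},
    {"grip": 0.6,"xyz": [0,-0.3,6],"dr": [0,0,0]},
    {"grip": 0.6,"xyz": [0,-0.3,4],"dr": [0,0,0]},
    {"grip": 0.6,"xyz": [0,0,2],"dr": [0,0,0]},
    {"grip": 0.6,"xyz": [0,0,0],"dr": [0,0,0]},
  ],
)

```text
t: 6.0
eef_pos: [483.3, -77.0, 83.4]
ee_rot: [-0.705, 0.047, 0.706, 0.047]
wrist_force: [0.2, 0.8, -0.6]
opening: 51.3
```

Run:
```python
from h import *
s=bot.observe();print(s['t'],s['eef_pos'],s['opening'],s['wrist_force'])
i=cap('wrist','wrist6.png');cv2.imwrite('pics/w6c.png',cv2.resize(i[100:410,100:480,::-1],None,fx=2,fy=1.9,interpolation=cv2.INTER_CUBIC))
```

```text
6.0 [483.32444657 -77.00663079  83.37850243] 51.28603853064557 [ 0.22991728  0.81996537 -0.58997832]
```

View pics/w6c.png

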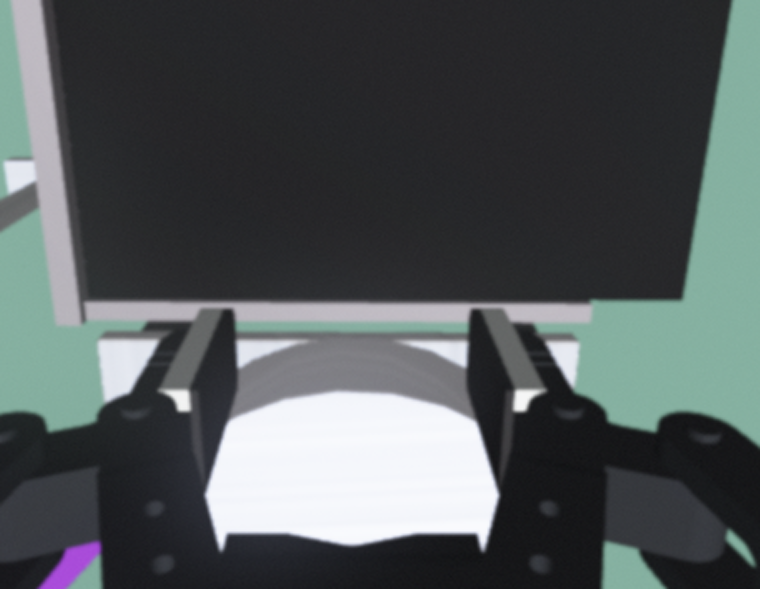

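servo_tool(
  deltas=[
    {"grip": 0.6,"xyz": [0,-0.7,3],"dr": [0,0,0]},
    {"grip": 0.6,"xyz": [0,-0.8,3],"dr": [0,0,0]},
    {"grip": 0.6,"xyz": [0,-0.8,3],"dr": [0,0,0]},
    {"grip": 0.6,"xyz": [0,-0.8,3],"dr": [0,0,0]},
    {"grip": 0.6,"xyz": [0,0,0],"dr": [0,0,0]},
    {"grip": 0.6,"xyz": [0,0,0],"dr": [0,0,0]},
  ],
)

```text
t: 6.65
eef_pos: [472.2, -72.4, 83.5]
ee_rot: [-0.705, 0.047, 0.706, 0.047]
wrist_force: [-0.1, 0.5, 0.6]
opening: 51.3
```

servo_tool(
  deltas=[
    {"grip": 0.6,"xyz": [0,0,-15],"dr": [0,0,0]},
    {"grip": 0.6,"xyz": [-20,0,-25],"dr": [0,0,0]},
    {"grip": 0.6,"xyz": [-40,0,-20],"dr": [0,0,0]},
    {"grip": 0.6,"xyz": [-40,0,0],"dr": [0,0,0]},
    {"grip": 0.6,"xyz": [-40,0,0],"dr": [0,0,0]},
    {"grip": 0.6,"xyz": [-40,0,0],"dr": [0,0,0]},
    {"grip": 0.6,"xyz": [-20,0,0],"dr": [0,0,0]},
    {"grip": 0.3,"xyz": [0,0,0],"dr": [0,0,0]},
  ],
)

```text
t: 7.45
eef_pos: [532.5, -80.6, 286.6]
ee_rot: [0.707, -0.047, -0.704, -0.046]
wrist_force: [0.1, 0.3, -1.0]
opening: 37.9
```

Run:
```python
from h import *
s=bot.observe();print(s['t'],s['eef_pos'],s['opening'],s['wrist_force'])
i=cap('wrist','wrist7.png')
i=cap('top','top7.png');cv2.imwrite('pics/top7c.png',cv2.resize(i[130:300,190:420,::-1],None,fx=3.4,fy=3.4,interpolation=cv2.INTER_CUBIC))
```

```text
7.45 [532.54145498 -80.63790464 286.62295544] 37.90376534189103 [ 0.14109443  0.31552055 -1.03321379]
```

View pics/wrist7.png

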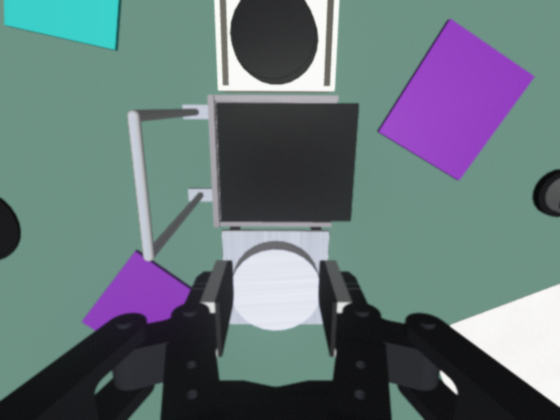

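Run:
```python
from h import *
w=atz('wrist',(276,289.5),102)[:2]
st=np.array([atz('wrist',p,76)[:2] for p in [(221.5,232),(329,232),(326.5,323.5),(224,323.5)]])
yt=np.array([-.991,.132]);xt=np.array([.132,.991]);c=st.mean(0)
print(w,c,(w-c)@xt,(w-c)@yt,st)
lid=np.array([atz('wrist',p,78)[:2] for p in [(219,103),(358,103.5),(350.5,221.5),(218,221)]]);print(lid,lid.mean(0))
bar=np.array([atz('wrist',p,191)[:2] for p in [(134.5,115),(148,256)]]);print(bar,bar.mean(0))
for p in [lid.mean(0),bar.mean(0),bar[0],bar[1],(lid[1]+lid[2])/2,(lid[0]+lid[3])/2]: print((p-[552,-85])@xt,(p-[552,-85])@yt)
```

```text
[424.7561102 -65.8003482] [422.33220888 -64.65854058] -0.8115763729671839 -2.552804822494089 [[ 485.70871453  -15.43767176]
 [ 470.73277742 -128.70425564]
 [ 358.67666824 -116.0473519 ]
 [ 374.21067531    1.55511697]]
[[ 614.98667232  -36.44185393]
 [ 597.24954128 -166.99087985]
 [ 480.23251292 -151.80610781]
 [ 498.9600722   -14.39034064]] [547.85719968 -92.40729556]
[[612.03409121   1.58749967]
 [514.20611292  16.42342704]] [563.12010207   9.00546335]
-7.887479540458877 3.1277521026331687
94.62726765424767 1.388700015693132
93.73271220845305 -48.06423443584377
95.52182310004231 50.84163446722992
-75.47909180784843 3.319040957238832
59.70413272693067 2.9364632480275037
```

View pics/top7c.png

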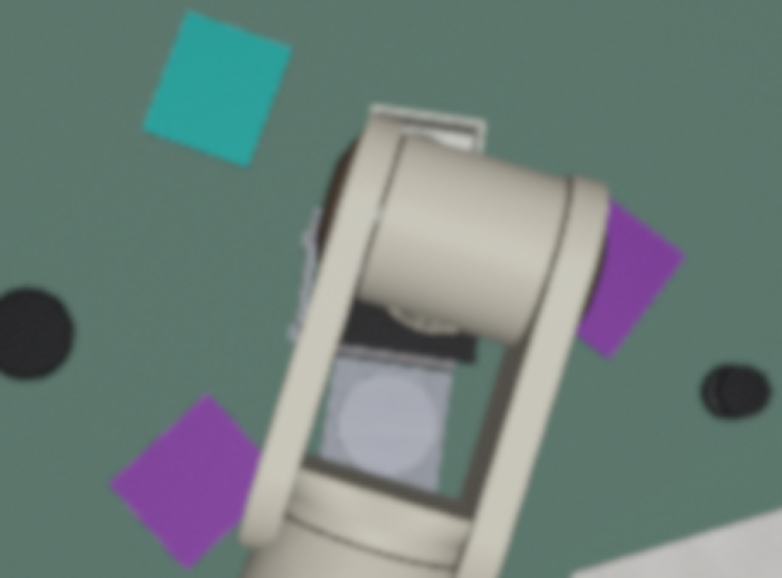

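servo_tool(
  deltas=[
    {"grip": 0.47,"xyz": [14,40,-5],"dr": [0,0,0]},
    {"grip": 0.47,"xyz": [14,40,-5],"dr": [0,0,0]},
    {"grip": 0.47,"xyz": [14,40,-5],"dr": [0,0,0]},
    {"grip": 0.47,"xyz": [10,7,-2],"dr": [0,0,-0.12]},
    {"grip": 0.47,"xyz": [0,0,0],"dr": [0,0,-0.12]},
    {"grip": 0.47,"xyz": [0,0,0],"dr": [0,0,-0.12]},
    {"grip": 0.47,"xyz": [0,0,0],"dr": [0,0,-0.12]},
    {"grip": 0.47,"xyz": [0,0,0],"dr": [0,0,-0.12]},
  ],
)

```text
t: 8.35
eef_pos: [531.6, -208.7, 230.7]
ee_rot: [0.687, 0.166, -0.66, -0.255]
wrist_force: [-0.2, 0.3, -0.7]
opening: 40.0
```

servo_tool(
  deltas=[
    {"grip": 0.47,"xyz": [0,0,0],"dr": [0,0,-0.12]},
    {"grip": 0.47,"xyz": [0,0,0],"dr": [0,0,-0.12]},
    {"grip": 0.47,"xyz": [0,0,0],"dr": [0,0,-0.12]},
    {"grip": 0.47,"xyz": [0,0,0],"dr": [0,0,0]},
  ],
)

```text
t: 8.75
eef_pos: [531.0, -209.3, 227.7]
ee_rot: [0.645, 0.285, -0.604, -0.371]
wrist_force: [-0.1, -0.8, -0.1]
opening: 39.9
```

Run:
```python
from h import *
s=bot.observe();print(s['t'],s['eef_pos'],s['opening'],s['wrist_force'],s['joint_pos'].round(3),TW()[:3,:3].round(3))
cap('wrist','wrist8.png');i=cap('scene','scene8.png');cv2.imwrite('pics/scene8c.png',cv2.resize(i[50:330,80:400,::-1],None,fx=2.4,fy=2.1,interpolation=cv2.INTER_CUBIC))
```

```text
8.75 [ 531.02576454 -209.28119701  227.73396762] 39.88907180991243 [-0.06170887 -0.76557622 -0.1379248 ] [-0.873  0.454  1.339  0.731  2.002  0.92 ] [[ 0.107 -0.081 -0.991]
 [ 0.816 -0.562  0.134]
 [-0.568 -0.823  0.006]]
```

View pics/wrist8.png

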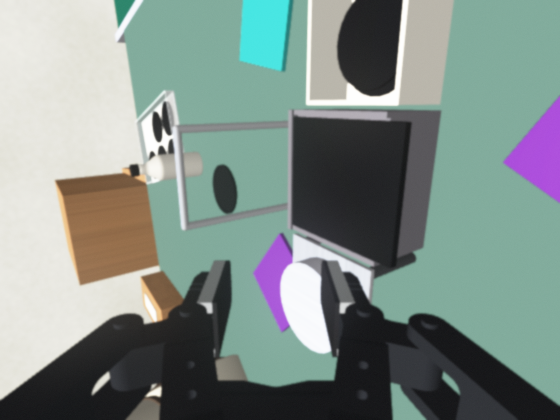

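View pics/scene8c.png

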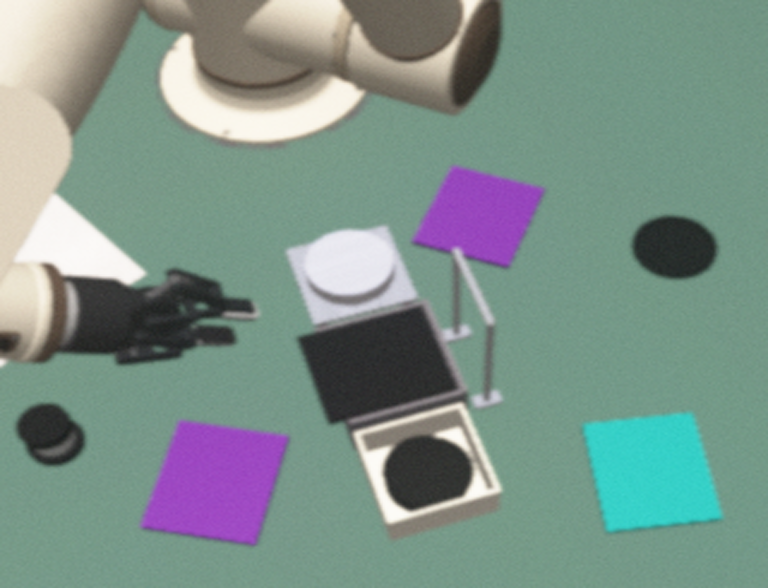

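```bash
python3 -c "
import cv2;i=cv2.imread('pics/wrist8.png');cv2.imwrite('pics/w8c.png',cv2.resize(i[90:290,270:450],None,fx=4,fy=3,interpolation=cv2.INTER_CUBIC))"
```

```text
(no output)
```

View pics/w8c.png

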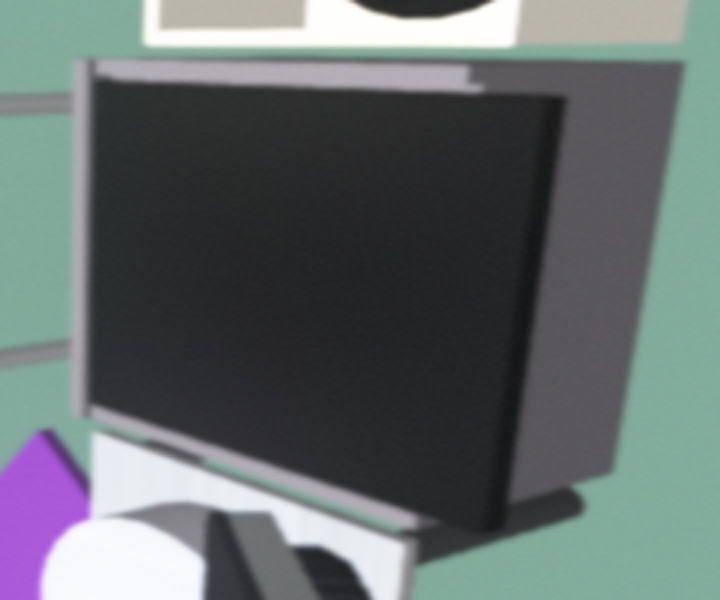

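```bash
cat >> h.py <<'E'
tub=np.array([549.8,-84.5]);yt=np.array([-.991,.132]);xt=np.array([.132,.991])
def tc(p): p=np.asarray(p); return np.r_[(p[:2]-tub)@xt,(p[:2]-tub)@yt,p[2:]].round(1)
def plan(x,y,z,al=None):
    """tool-frame delta (current axes) to go to tub coords x,y,z; dr z to reach pitch al deg"""
    T=TW(); w=np.r_[tub+x*xt+y*yt,z]; d=T[:3,:3].T@(w-T[:3,3]); return d.round(1)
E
python3 - <<'E'
from h import *
for p,z in (((406.2,122.3),78),((391.7,265.6),78),((411.5,122.3),70),((396.2,266.3),70)): print(tc(atz('wrist',p,z)))
print('tcp',tc(TW()[:3,3]))
print(plan(-125,0,119),plan(-60,0,73))
print('loupe',[tc(atz('top',r['pixel'],28)) for r in bot.recognise('top','loupe')])
E
```

```text
[-78.4 -60.8  78. ]
[-79.1  55.7  78. ]
[-77.4 -60.5  70. ]
[-78.   59.1  70. ]
tcp [-125.4    1.5  230.3]
[64.4 90.7 -1.7] [144.   91.   -1.8]
loupe [array([-360.7,   38.3,   28. ])]
```

servo_tool(
  deltas=[
    {"grip": 0.47,"xyz": [10,40,-1],"dr": [0,0,0]},
    {"grip": 0.47,"xyz": [14,40,-1],"dr": [0,0,0]},
    {"grip": 0.47,"xyz": [40,11,0],"dr": [0,0,0]},
    {"grip": 0.47,"xyz": [30,0,0],"dr": [0,0,0]},
    {"grip": 0.47,"xyz": [20,0,0],"dr": [0,0,0]},
    {"grip": 0.47,"xyz": [10,0,0],"dr": [0,0,0]},
    {"grip": 0.47,"xyz": [0,0,0],"dr": [0,0,0]},
  ],
)

```text
t: 9.6
eef_pos: [540.6, -158.8, 86.3]
ee_rot: [0.648, 0.285, -0.605, -0.366]
wrist_force: [-0.3, 0.2, -1.1]
opening: 40.0
```

Run:
```python
from h import *
s=bot.observe();print(s['t'],tc(s['eef_pos']),s['opening'],s['wrist_force'],TW()[:3,:3].round(3))
cap('wrist','wrist9.png');i=cap('scene','scene9.png');cv2.imwrite('pics/scene9c.png',cv2.resize(i[150:270,160:320,::-1],None,fx=4.8,fy=4.8,interpolation=cv2.INTER_CUBIC))
print(plan(-60,0,73))
```

```text
9.6 [-74.8  -0.6  86.3] 39.97958405311082 [-0.32014121  0.15031598 -1.10941893] [[ 0.107 -0.074 -0.992]
 [ 0.811 -0.57   0.13 ]
 [-0.575 -0.818 -0.001]]
[21.4  1.9  1.1]
```

View pics/wrist9.png

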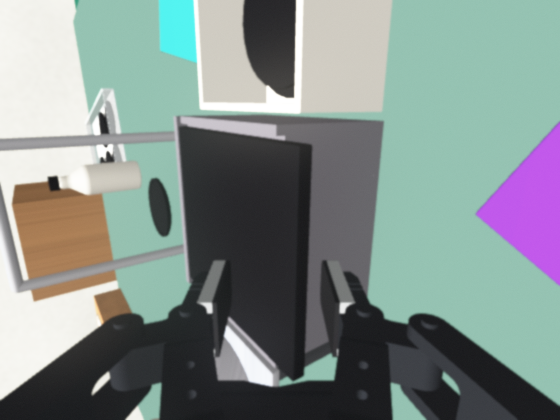

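View pics/scene9c.png

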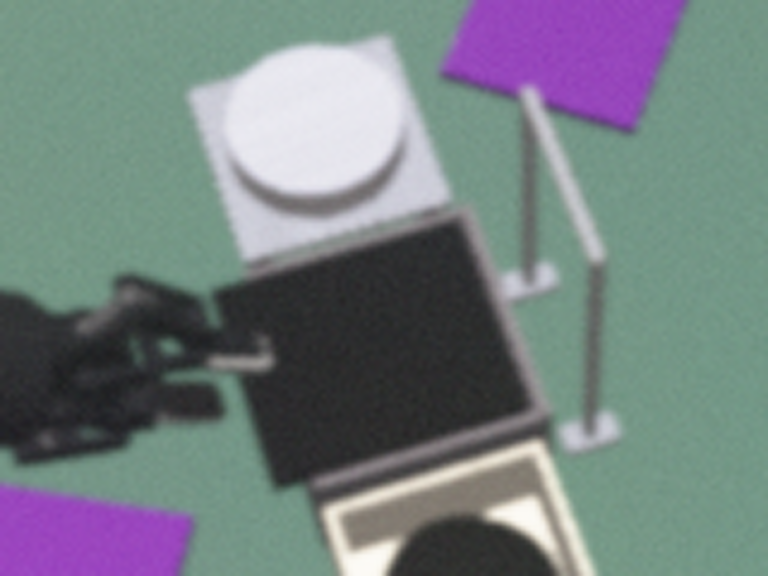

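servo_tool(
  deltas=[
    {"grip": 0.47,"xyz": [9,1,0],"dr": [0,0,0]},
    {"grip": 0.47,"xyz": [9,1,0],"dr": [0,0,0]},
    {"grip": 0.47,"xyz": [0,0,0],"dr": [0,0,0]},
  ],
)

```text
t: 10.0
eef_pos: [541.9, -145.6, 73.1]
ee_rot: [0.647, 0.285, -0.605, -0.368]
wrist_force: [-0.1, 0.8, -0.2]
opening: 40.1
```

Run:
```python
from h import *
s=bot.observe();print(s['t'],tc(s['eef_pos']),s['opening'],s['wrist_force'],TW()[:3,:3].round(3))
i=cap('wrist','wrist10.png');cv2.imwrite('pics/w10c.png',cv2.resize(i[220:400,150:400,::-1],None,fx=3.2,fy=3.2,interpolation=cv2.INTER_CUBIC))
```

```text
10.0 [-61.6  -0.2  73.1] 40.08506662527632 [-0.0683214   0.81075442 -0.20327142] [[ 0.107 -0.076 -0.991]
 [ 0.813 -0.568  0.132]
 [-0.573 -0.82   0.001]]
```

View pics/w10c.png

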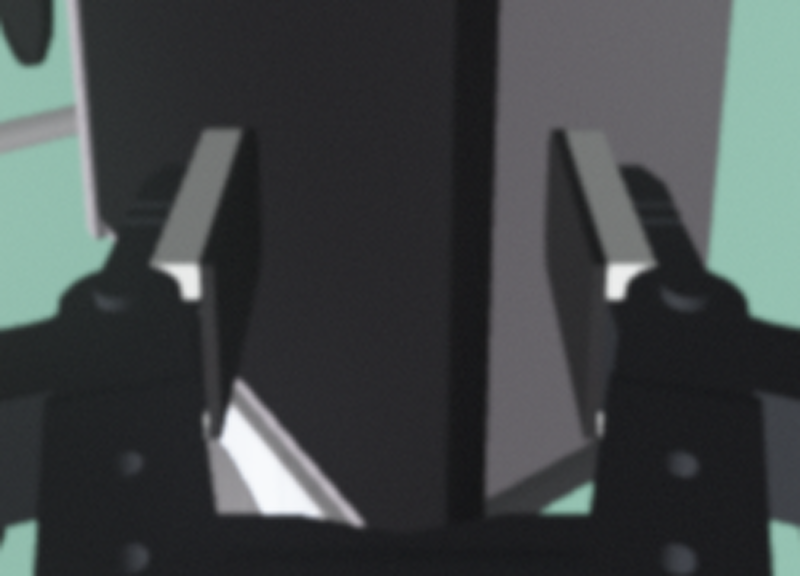

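```bash
cat > ph1.py <<'E'
from h import *
a=np.radians(35);x=np.array([np.cos(a),-np.sin(a)]);y=np.array([-np.sin(a),-np.cos(a)])
H=np.array([59,70])
cur=np.array([-61.6,73.1])
for th,o in [(0,40),(3,38),(7,36),(11,33),(15,30),(19,26),(23,23),(27,20),(31,17),(35,15)]:
    t=np.radians(th);C=H+138*np.array([-np.cos(t),np.sin(t)]);P=C+12*x-o/2*y
    d=P-cur;print(th,'grip',round(o/85,2),P.round(1),'dxy',[round(d@x,1),round(d@y,1)]);cur=P
E
python3 ph1.py
```

```text
0 grip 0.47 [-57.7  79.5] dxy [np.float64(-0.5), np.float64(-7.5)]
3 grip 0.45 [-58.1  85.9] dxy [np.float64(-4.0), np.float64(-5.0)]
7 grip 0.42 [-57.8  94.7] dxy [np.float64(-4.8), np.float64(-7.3)]
11 grip 0.39 [-57.2 103. ] dxy [np.float64(-4.2), np.float64(-7.2)]
15 grip 0.35 [-55.9 111.1] dxy [np.float64(-3.6), np.float64(-7.4)]
19 grip 0.31 [-54.2 118.7] dxy [np.float64(-3.0), np.float64(-7.2)]
23 grip 0.27 [-51.6 126.5] dxy [np.float64(-2.3), np.float64(-7.8)]
27 grip 0.24 [-48.4 134. ] dxy [np.float64(-1.7), np.float64(-8.0)]
31 grip 0.2 [-44.6 141.2] dxy [np.float64(-1.0), np.float64(-8.1)]
35 grip 0.18 [-39.9 148.4] dxy [np.float64(-0.3), np.float64(-8.6)]
```

servo_tool(
  deltas=[
    {"grip": 0.47,"xyz": [-0.5,-7.5,0],"dr": [0,0,0]},
    {"grip": 0.45,"xyz": [-4,-5,0],"dr": [0,0,0]},
    {"grip": 0.42,"xyz": [-4.8,-7.3,0],"dr": [0,0,0]},
    {"grip": 0.39,"xyz": [-4.2,-7.2,0],"dr": [0,0,0]},
    {"grip": 0.39,"xyz": [0,0,0],"dr": [0,0,0]},
  ],
)

```text
t: 10.55
eef_pos: [543.1, -142.3, 105.2]
ee_rot: [0.648, 0.284, -0.604, -0.367]
wrist_force: [-0.7, -1.2, -0.4]
opening: 33.3
```

Run:
```python
from h import *
s=bot.observe();print(s['t'],tc(s['eef_pos']),s['opening'],s['wrist_force'],TW()[:3,:3].round(3))
i=cap('wrist','wrist11.png')
i=cap('scene','scene11.png');cv2.imwrite('pics/scene11c.png',cv2.resize(i[150:270,160:320,::-1],None,fx=4.8,fy=4.8,interpolation=cv2.INTER_CUBIC))
```

```text
10.55 [-58.1  -1.  105.2] 33.30870264807414 [-0.69680011 -1.18083767 -0.43832162] [[ 0.109 -0.074 -0.991]
 [ 0.811 -0.57   0.132]
 [-0.574 -0.819 -0.002]]
```

View pics/wrist11.png

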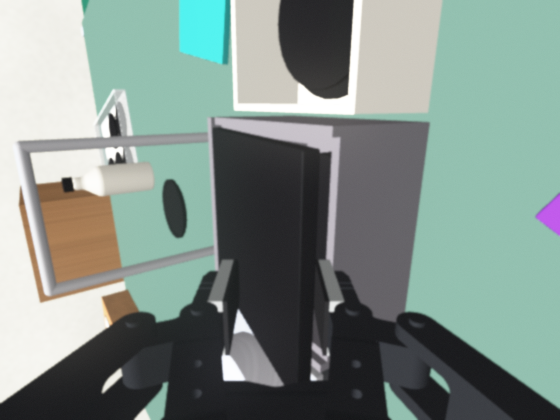

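View pics/scene11c.png

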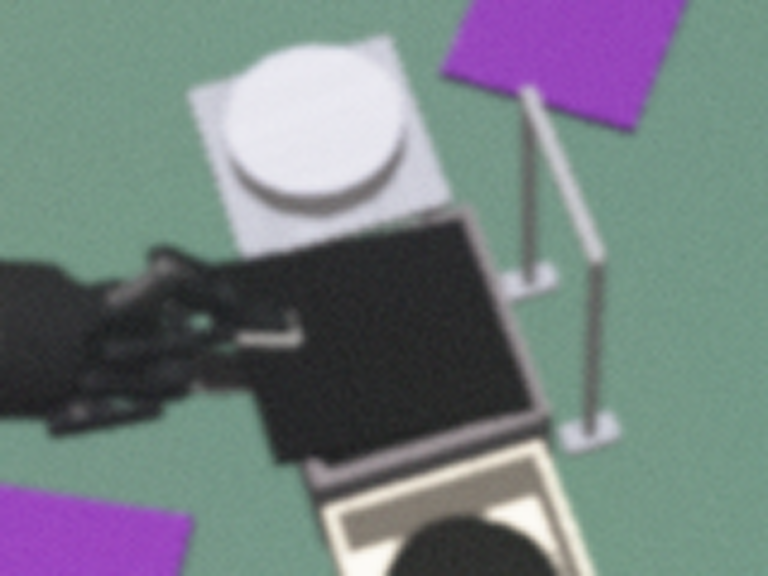

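servo_tool(
  deltas=[
    {"grip": 0.35,"xyz": [-3.6,-7.4,0],"dr": [0,0,0]},
    {"grip": 0.31,"xyz": [-3,-7.2,0],"dr": [0,0,0]},
    {"grip": 0.27,"xyz": [-2.3,-7.8,0],"dr": [0,0,0]},
    {"grip": 0.24,"xyz": [-1.7,-8,0],"dr": [0,0,0]},
    {"grip": 0.2,"xyz": [-1,-8.1,0],"dr": [0,0,0]},
    {"grip": 0.18,"xyz": [-0.3,-8.6,0],"dr": [0,0,0]},
    {"grip": 0.18,"xyz": [0,0,0],"dr": [0,0,0]},
    {"grip": 0.18,"xyz": [0,0,0],"dr": [0,0,0]},
  ],
)

```text
t: 11.45
eef_pos: [545.0, -124.7, 149.2]
ee_rot: [0.647, 0.284, -0.604, -0.367]
wrist_force: [0.2, -1.1, -1.0]
opening: 15.4
```

Run:
```python
from h import *
s=bot.observe();print(s['t'],tc(s['eef_pos']),s['opening'],s['wrist_force'],TW()[:3,:3].round(3),s['joint_pos'].round(2))
i=cap('wrist','wrist12.png')
i=cap('scene','scene12.png');cv2.imwrite('pics/scene12c.png',cv2.resize(i[150:270,160:320,::-1],None,fx=4.8,fy=4.8,interpolation=cv2.INTER_CUBIC))
```

```text
11.45 [-40.5  -0.6 149.2] 15.42478284294211 [ 0.23396439 -1.08207756 -1.01711597] [[ 0.108 -0.075 -0.991]
 [ 0.812 -0.569  0.132]
 [-0.574 -0.819 -0.   ]] [-0.77  0.44  1.53  0.74  1.8   0.86]
```

View pics/wrist12.png

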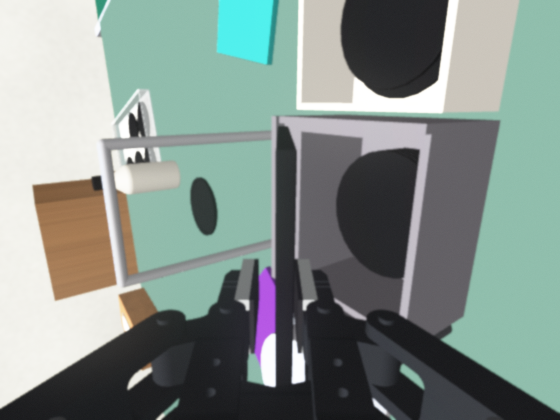

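View pics/scene12c.png

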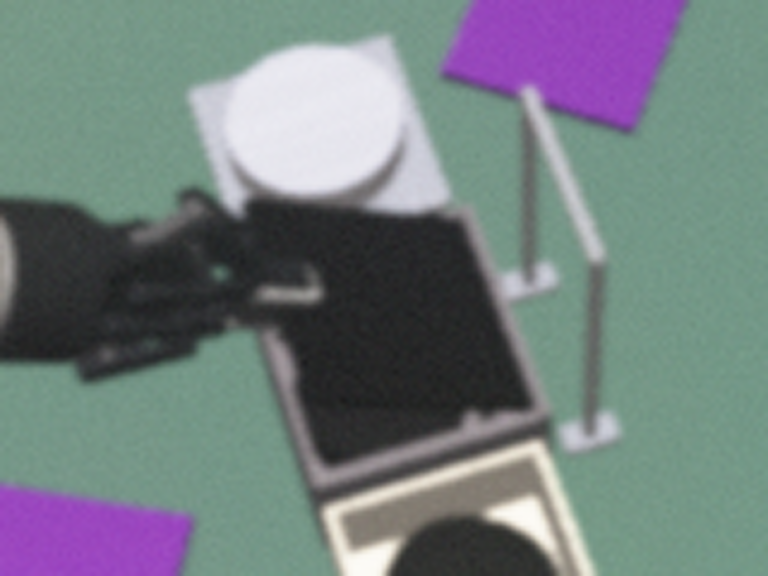

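servo_tool(
  deltas=[
    {"grip": 0.16,"xyz": [0.8,-8.3,0],"dr": [0,0,0.07]},
    {"grip": 0.15,"xyz": [0.8,-8.3,0],"dr": [0,0,0.07]},
    {"grip": 0.15,"xyz": [0.8,-8.8,0],"dr": [0,0,0.07]},
    {"grip": 0.15,"xyz": [0.8,-8.8,0],"dr": [0,0,0.07]},
    {"grip": 0.15,"xyz": [0.8,-8.8,0],"dr": [0,0,0.07]},
    {"grip": 0.15,"xyz": [0.8,-8.8,0],"dr": [0,0,0.07]},
    {"grip": 0.15,"xyz": [0.8,-8.8,0],"dr": [0,0,0.07]},
    {"grip": 0.15,"xyz": [0,0,0],"dr": [0,0,0]},
  ],
)

```text
t: 12.35
eef_pos: [551.7, -76.1, 187.2]
ee_rot: [0.698, 0.119, -0.675, -0.208]
wrist_force: [-1.2, -1.6, 0.5]
opening: 12.9
```

```bash
cat > look.py <<'E'
import sys
from h import *
n=sys.argv[1]
s=bot.observe();M=TW()[:3,:3];print(s['t'],tc(s['eef_pos']),s['opening'],s['wrist_force'],s['joint_pos'].round(2))
xx=np.r_[M[:2,0]@xt,M[2,0]];yy=np.r_[M[:2,1]@xt,M[2,1]]
print('alpha',np.degrees(np.arctan2(-xx[1],xx[0])),M[:,2].round(3))
p=tc(s['eef_pos']);h=np.array([59-p[0],70-p[2]]);print('H in tool',h@xx,h@yy)
i=cap('wrist',f'wrist{n}.png')
i=cap('scene',f'scene{n}.png');cv2.imwrite(f'pics/scene{n}c.png',cv2.resize(i[150:270,160:320,::-1],None,fx=4.8,fy=4.8,interpolation=cv2.INTER_CUBIC))
E
python3 look.py 13
```

```text
12.35 [  8.6  -0.8 187.2] 12.924415994739094 [-1.21311149 -1.64819552  0.49841975] [-0.53  0.19  1.55  0.43  1.59  1.14]
alpha 63.20214177258981 [-0.992  0.13  -0.002]
H in tool 127.32911694399498 7.875159683942192
```

View pics/wrist13.png

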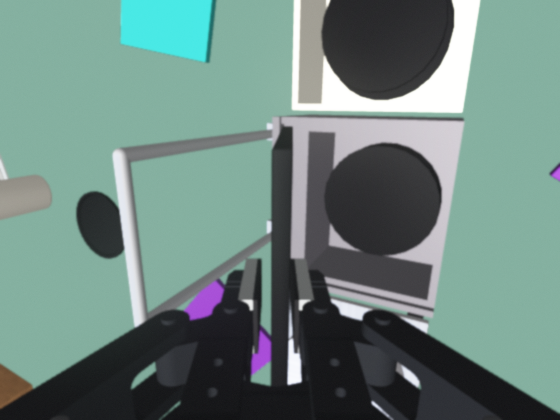

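View pics/scene13c.png

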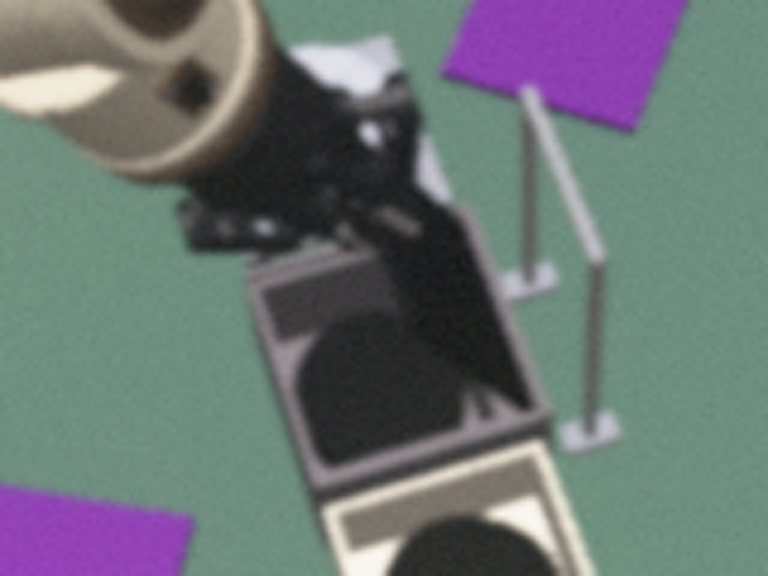

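servo_tool(
  deltas=[
    {"grip": 0.15,"xyz": [0.3,-8.8,0],"dr": [0,0,0.07]},
    {"grip": 0.14,"xyz": [0.3,-8.8,0],"dr": [0,0,0.07]},
    {"grip": 0.13,"xyz": [0.3,-8.5,0],"dr": [0,0,0.07]},
    {"grip": 0.12,"xyz": [0.3,-8.5,0],"dr": [0,0,0.07]},
    {"grip": 0.12,"xyz": [0.3,-8.5,0],"dr": [0,0,0.07]},
    {"grip": 0.12,"xyz": [0.3,-8.8,0],"dr": [0,0,0.07]},
    {"grip": 0.12,"xyz": [0,-4,0],"dr": [0,0,0.03]},
    {"grip": 0.12,"xyz": [0,0,0],"dr": [0,0,0]},
  ],
)

```text
t: 13.25
eef_pos: [558.3, -23.6, 198.5]
ee_rot: [-0.705, 0.039, 0.706, 0.054]
wrist_force: [0.5, 0.9, 0.6]
opening: 10.6
```

```bash
python3 look.py 14
```

```text
13.25 [ 61.4  -0.4 198.5] 10.599562780086746 [0.4897046  0.88077946 0.56940532] [-0.19  0.13  1.53  0.02  1.49  1.51]
alpha 88.79845347024947 [-0.991  0.131  0.002]
H in tool 128.42113528713142 5.0944655026338115
```

View pics/wrist14.png

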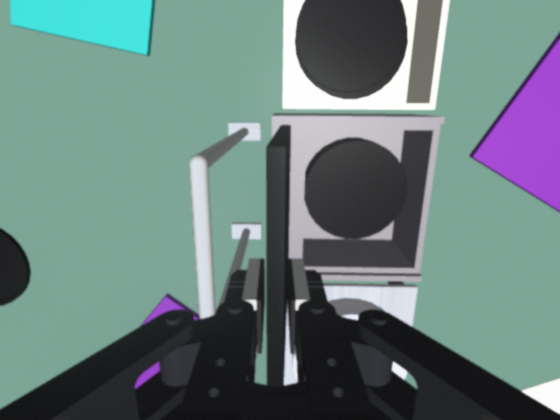

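View pics/scene14c.png

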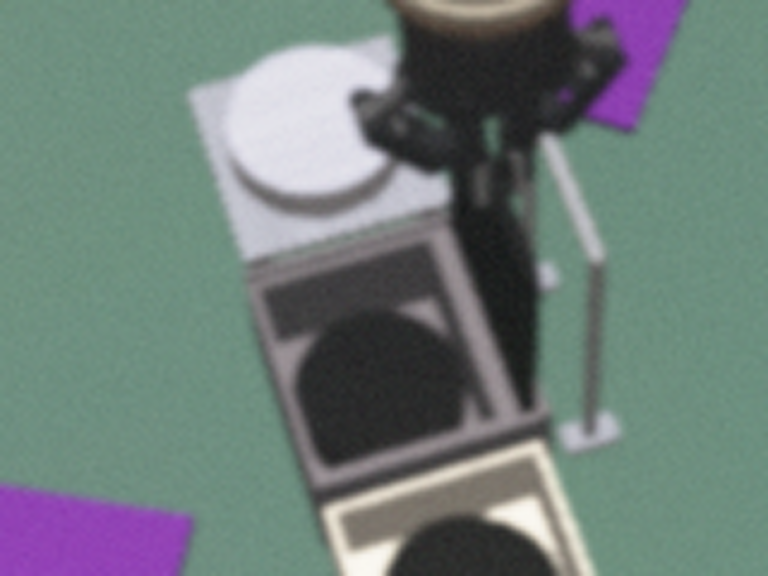

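servo_tool(
  deltas=[
    {"grip": 0.12,"xyz": [-3.5,0,0],"dr": [0,0,0]},
    {"grip": 0.12,"xyz": [0.5,-6.5,0],"dr": [0,0,0.05]},
    {"grip": 0.12,"xyz": [0.5,-6.5,0],"dr": [0,0,0.05]},
    {"grip": 0.12,"xyz": [0.5,-6.5,0],"dr": [0,0,0.05]},
    {"grip": 0.12,"xyz": [0,0,0],"dr": [0,0,0]},
  ],
)

```text
t: 13.85
eef_pos: [561.0, -4.4, 200.6]
ee_rot: [-0.701, 0.092, 0.707, 0.0]
wrist_force: [-0.3, -0.3, -0.7]
opening: 10.1
```

```bash
python3 look.py 15; python3 -c "
import cv2;i=cv2.imread('pics/wrist15.png');cv2.imwrite('pics/w15c.png',cv2.resize(i[110:400,130:400],None,fx=2.8,fy=2,interpolation=cv2.INTER_CUBIC))"
```

```text
13.85 [ 80.8  -0.5 200.6] 10.131552983808632 [-0.31372719 -0.32886913 -0.68636434] [-0.07  0.15  1.51 -0.13  1.5   1.64]
alpha 97.45586398468815 [-0.991  0.131  0.001]
H in tool 132.3240293407831 4.6592347925126045
```

View pics/w15c.png

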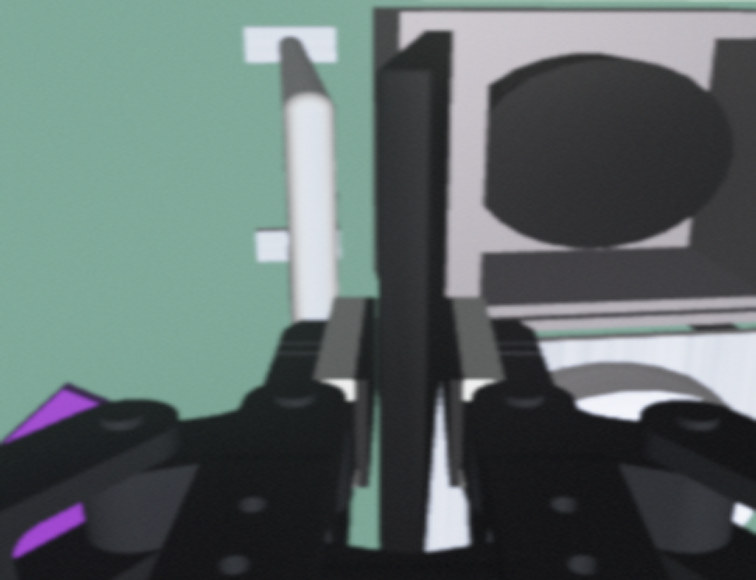

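View pics/scene15c.png

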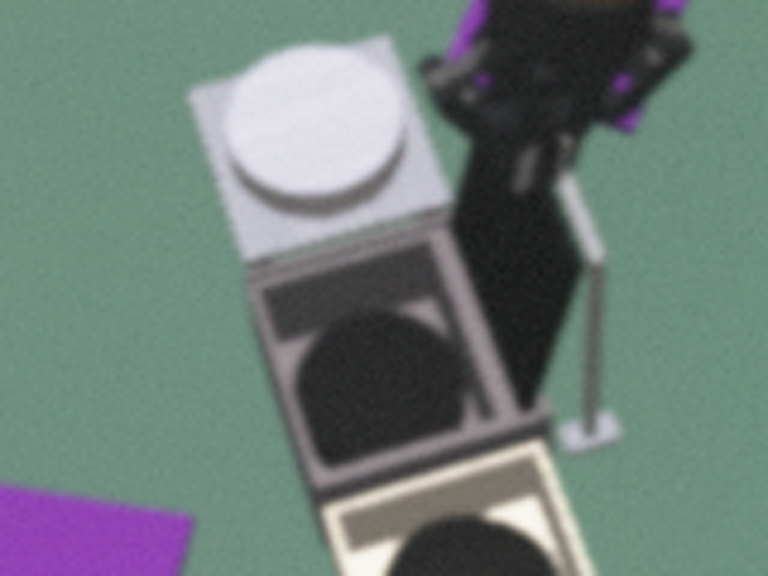

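servo_tool(
  deltas=[
    {"grip": 0.12,"xyz": [-0.6,-5.3,0],"dr": [0,0,0.04]},
    {"grip": 0.12,"xyz": [-0.5,-5.3,0],"dr": [0,0,0.04]},
    {"grip": 0.12,"xyz": [0,0,0],"dr": [0,0,0]},
  ],
)

```text
t: 14.25
eef_pos: [562.4, 5.5, 200.2]
ee_rot: [-0.697, 0.12, 0.707, -0.027]
wrist_force: [0.1, -0.1, 0.4]
opening: 10.1
```

```bash
python3 look.py 16; python3 -c "
import cv2;i=cv2.imread('pics/wrist16.png');cv2.imwrite('pics/w16c.png',cv2.resize(i[110:400,130:400],None,fx=2.8,fy=2,interpolation=cv2.INTER_CUBIC))"
```

```text
14.25 [ 90.8  -0.6 200.2] 10.050261127162091 [ 0.13019952 -0.13394132  0.44010201] [-0.01  0.17  1.49 -0.21  1.51  1.71]
alpha 102.00842366993876 [-0.991  0.132  0.001]
H in tool 133.9655520534883 4.000869019584906
```

View pics/w16c.png

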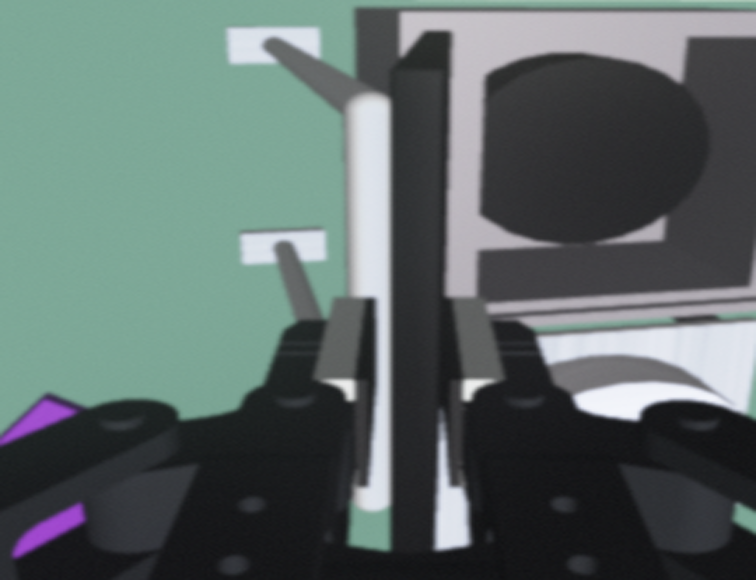

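View pics/scene16c.png

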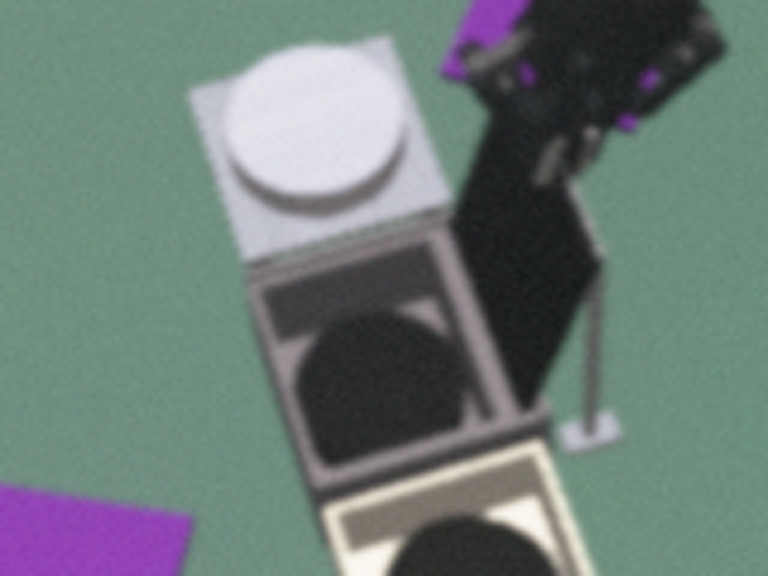

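servo_tool(
  deltas=[
    {"grip": 0.2,"xyz": [0,0,0],"dr": [0,0,0]},
    {"grip": 0.2,"xyz": [-2,0,0],"dr": [0,0,0]},
    {"grip": 0.2,"xyz": [-5,0,0],"dr": [0,0,0]},
    {"grip": 0.2,"xyz": [-10,0,0],"dr": [0,0,0]},
    {"grip": 0.2,"xyz": [-30,0,0],"dr": [0,0,0]},
    {"grip": 0.2,"xyz": [-40,0,0],"dr": [0,0,0]},
    {"grip": 0.2,"xyz": [-30,0,0],"dr": [0,0,0]},
    {"grip": 0.2,"xyz": [0,0,0],"dr": [0,0,0]},
  ],
)

```text
t: 15.15
eef_pos: [566.5, 30.5, 319.9]
ee_rot: [-0.699, 0.12, 0.704, -0.027]
wrist_force: [0.9, -0.4, -0.2]
opening: 17.1
```

```bash
python3 look.py 17
python3 - <<'E'
from h import *
i=cap('top','top17.png');cv2.imwrite('pics/top17c.png',cv2.resize(i[130:300,190:420,::-1],None,fx=3.4,fy=3.4,interpolation=cv2.INTER_CUBIC))
E
```

```text
15.15 [116.2  -1.3 319.9] 17.06990513987078 [ 0.90794178 -0.38443192 -0.16058251] [ 0.04  0.15  1.27 -0.21  1.74  1.71]
alpha 101.95048198024742 [-0.991  0.131 -0.007]
H in tool 256.3194661517422 4.188435385566544
```

View pics/wrist17.png

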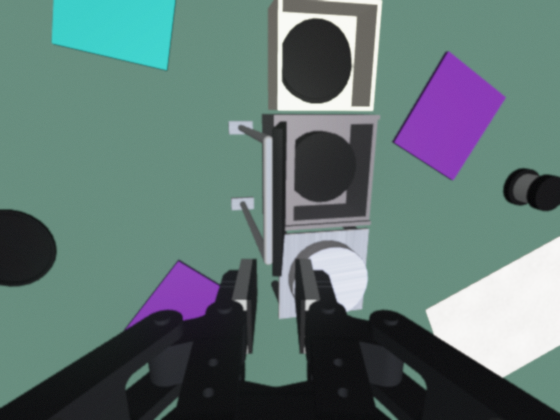

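View pics/scene17c.png

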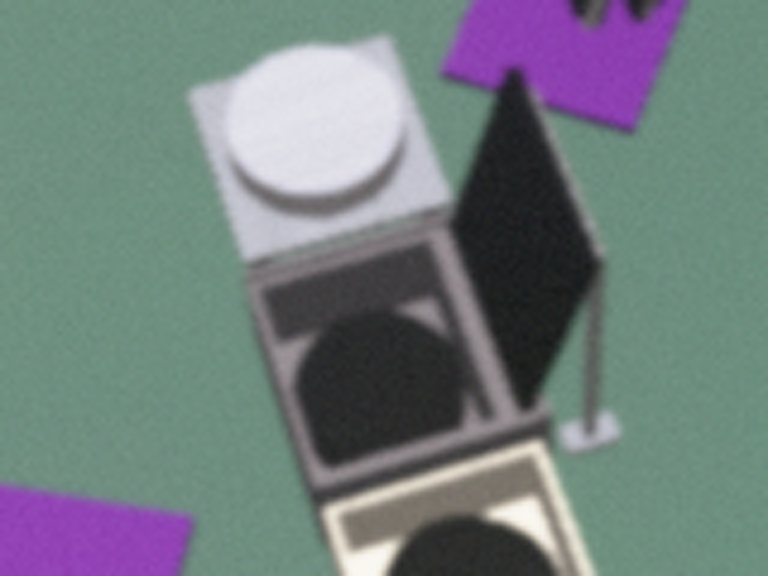

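View pics/top17c.png

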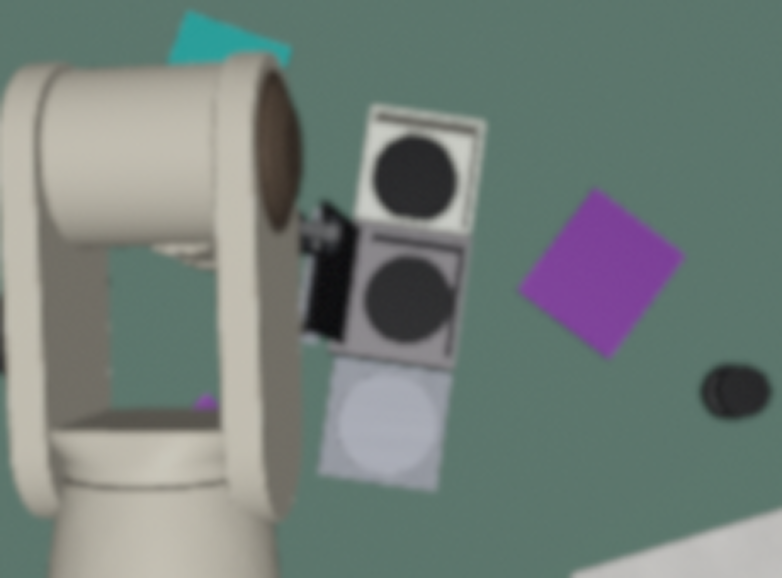

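servo_tool(
  deltas=[
    {"grip": 0.2,"xyz": [-30,0,0],"dr": [0,0,0]},
    {"grip": 0.2,"xyz": [0,0,0],"dr": [0,0,0]},
    {"grip": 0.2,"xyz": [0,0,0],"dr": [0,0,0]},
    {"grip": 0.2,"xyz": [0,0,0],"dr": [0,0,0]},
  ],
)

```text
t: 15.7
eef_pos: [566.2, 35.8, 342.8]
ee_rot: [-0.696, 0.12, 0.707, -0.028]
wrist_force: [0.1, -1.1, -0.1]
opening: 17.2
```

Run:
```python
from h import *
i=cap('scene','scene18.png')
a=cv2.imread('pics/scene17.png')[150:270,160:320].astype(int);b=i[150:270,160:320,::-1].astype(int)
print((abs(a-b).max(2)>40).sum(),bot.observe()['wrist_force'],np.abs(bot.observe()['dq']).max())
cv2.imwrite('pics/scene18c.png',cv2.resize(i[150:270,160:320,::-1],None,fx=4.8,fy=4.8))
# predicted bar/lid points in scene
for p in [(58,-60,70),(58,60,70)]:
    print(proj('scene',np.r_[tub+p[0]*xt+p[1]*yt,p[2]]))
t=np.radians(15)
for y in(-60,60):
    q=(57.4+138*np.sin(t),y,70+138*np.cos(t)); px=proj('scene',np.r_[tub+q[0]*xt+q[1]*yt,q[2]]); print('lid top pred crop',(px-[160,150])*4.8)
```

```text
67 [-0.07935821 -0.36215585 -0.63592813] 0.005252118358509597
[269.84722621 234.88437087]
[254.48803552 195.6531631 ]
lid top pred crop [597.50840309 256.39140946]
lid top pred crop [514.20308615  59.09663674]
```

View pics/scene18c.png

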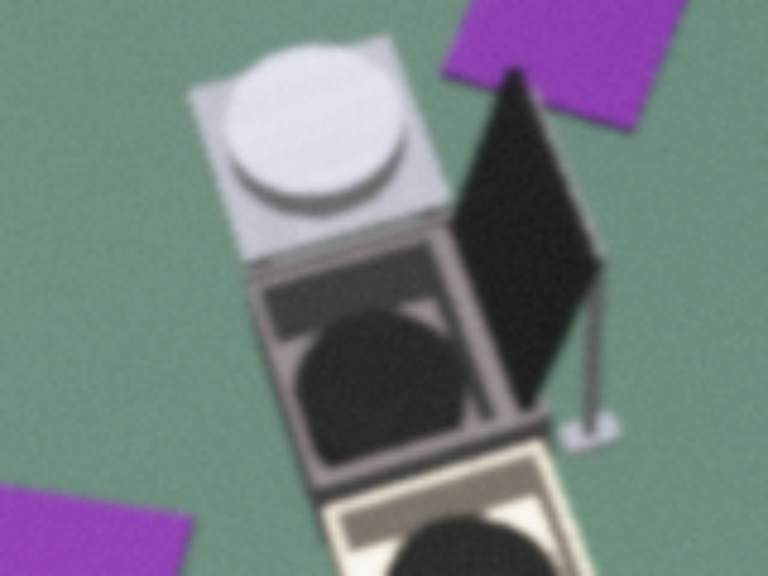

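The open lid's top edge in the picture, crop (515,68) to (600,258), is within about 2 picture pixels of the spot worked out for a 15° lean on the bar. Nothing moved between the last two pictures. The weight is flat on the stand.

```bash
python3 -c "
from station import bot
print(bot.job_done())"
```

```text
the job is handed in; nothing more can be done
None
```

The weight is parked on the steel stand and the lid is open, leaning on the wire rest. I handed the job in at about 15.8 s of the 64 s allowed; no verdict was reported.

- **Weight:** I pushed it off the shut lid with the half-open jaws. In the last pictures it lies flat, about 3 mm from the stand's middle by the wrist camera; the top camera showed it closer to centred. It was not lifted or tipped.
- **Lid:** I raised it by the overhanging edge with loosely closed jaws, turned it about its rear edge to about 102°, then drew the jaws off upward. It leans on the bar by itself, with its rear edge on the ledge. Its top edge is within about 2 picture pixels of where a 15° lean puts it.
- **Final state:** The robot is clear, well above everything, and the largest wrist force I read was about 7 N. Neither the lid nor the weight moved between the last two pictures, 0.5 s apart. I moved nothing else, but I did not measure the other items again at the end.
- **Disagreement:** The cameras differed by about 3–5 mm on the tub and lid position. I worked with a middle value, and it caused no trouble.

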